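Fill the gap in a row of bolt cartons

TASK

The four bolt cartons in the grey tray stand close together in order of height, but the middle size is missing from the row. Part the row between the two shorter and the two taller cartons, then set the matching loose carton (the upright one on the bench, not the flat one) into the gap, so that it stands on the tray floor in line and square with its neighbours. Tip over neither it nor its two neighbours, leave all three standing upright, and let go.

Things in the scene. Friction and masses are not known exactly. Their poses are not given: they have to be found in the camera images.
- tray: fixed grey tray, 120 (x) x 240 (y) mm; origin: centre of its underside, on the bench. Floor 5 mm thick; inside 110 x 230 mm; walls at its x ends reach 20 mm above the bench, at its y ends 45 mm. In it four loose cartons, each 56 (x) x 40 (y) mm, stand tight in a row along y: from -y to +y 56, 64, 80, 88 mm tall. The row starts anywhere along y: 68 mm free in all, split between its ends.
- missing_mid (a point): the loose carton to put in, standing on the bench beside the tray: cardboard, 72 mm tall, 56 mm along its x, 40 mm along its y, 0.19 to 0.34 kg. The point is its centre, 36 mm above its underside; z up. Another carton nearby, flat, 75 x 55 x 30 mm, does not belong in the row.
- low_mid (a point): the 64 mm carton of the row, on the -y side of the missing one's place: cardboard, 64 mm tall, 56 mm along its x, 40 mm along its y, 0.19 to 0.34 kg. The point is its centre, 32 mm above its underside; z up. Pushed outwards, or pinched across its 56 mm and moved, it slides on the tray floor with the unlisted 56 mm carton beyond it.
- tall_mid (a point): the 80 mm carton of the row, on the +y side of the missing one's place: cardboard, 80 mm tall, 56 mm along its x, 40 mm along its y, 0.19 to 0.34 kg. The point is its centre, 40 mm above its underside; z up. It slides likewise, with the unlisted 88 mm carton beyond it.
Things that resemble listed ones, but are neither listed nor needed, are in the scene too. What is shaped like the part that bears low_mid but green or turquoise is not meant. Leave any turquoise look-alike of the part that bears tall_mid alone.

How it is judged:
By the outcome, as a careful person would: the job done as asked, in the order asked, and still so for the second after the job is handed in, with the robot touching nothing.
It also fails if it takes over 58 s, if anything falls off the work surface, if the arm or the gripper's body presses on something with over 40 N, if the wrist force passes 120 N, or if a joint passes its speed limit or range.

ROBOT

A 7-joint arm with a two-finger parallel gripper is mounted at the origin on the work surface. World frame = base frame: x ahead of the robot, y to its left, z up, the work surface at z = 0. Lengths are in m, angles in rad, forces in N, time in s.
With the tool pointing down it reaches from about 0.425 to 0.8 m from the base axis. Payload 8.3 kg.
Tool frame: the origin (TCP) lies on the centre line of the jaws, within the pads' length; the fingertips stand 22 mm ahead of it and the grasp point (between the pads) lies 3 mm ahead of it; z points along the fingers, y is the line along which they close (so a half turn about z gives the same grasp; the last joint's range is limited). The gripper opens to 85 mm and grips with 20 to 120 N. Pads are 22 mm wide; open, the fingers measure 114 mm over their backs; the gripper's body (76 mm by 85 mm) begins 54 mm behind the grasp point. The pads swing forward as they close: fully open they stand 13 mm farther back than shut.
Start: joints at [1.048, 0.383, 0.016, 1.37, -0.006, 1.388, -0.046], TCP at [0.277, -0.56, 0.253] pointing down, gripper open.
Joint ranges: [-2.95, 2.95], [-0.25, 2.06], [-1.52, 1.56], [0.18, 2.33], [-1.44, 4.58], [0.02, 2.06], [-3.01, 3.01]. Speed limits (rad/s): [2.39, 2.39, 3.01, 3.01, 3.14, 3.14, 3.14].

INTERFACE

Orientations are given as a 3x3 rotation matrix whose columns are the frame's x, y, z axes.
In Python, from workcell import env gives the robot as it stands.
- The arm moves only by the tool play_rows, never from a script. Its argument "deltas" is a list that holds one entry, the list of rows, each a list of 5 numbers: the shift along the world's x, y, z in m, then the turn about the world's z in degrees, then the opening, from 0 (shut) to 1 (fully open). A call has 1 to 10 rows; each row is the pose to reach, as a shift and turn from the pose commanded when the call began; what a row does not reach only later rows make up. A row lasts 1/10 s, in which the tool goes at most 50 mm and 8.59 degrees, less where a joint would pass 70% of its speed; a pose out of reach is approached as far as the arm can. A call with a gripper value outside its range is refused whole. The fingers move at their own pace and stop on an object; the grip force is fixed at half the most. Time passes only in rows, so rows that repeat a pose let the fingers close. It gives the time, the measured TCP pose, the force, the opening and the grip force at its end, in the units of the state.
- env.observe(): the state, without advancing time (a new reading comes with each control period).
- env.capture(name): name is "scene" or "top" or "wrist"; returns a dict with "frame" (420x560x3 uint8, blue, green, red), "range_z" (420x560 float32, m along the optical axis (not along the pixel's ray), 0 where there is no reading), "K" (3x3 intrinsics, pixels), "R" (3x3) and "t" (3): a world point X has camera coordinates R X + t. Camera axes: x right, y down, z forward; pixel columns grow to the right and rows downward; lengths in m; the calibration is good to about 2 mm. A picture is of the moment at which its call begins.
- env.finish_job(): hands the job in; it is judged then, once.
The state is a dict: "time_s": time; "qpos": joint angles; "qd": joint speeds; "tau": joint torques, N m; "tool_pos": TCP position; "orientation": TCP orientation; "ft_force": force on the tool from outside, world axes, zero at the start; "wrist_torque": the same for the moment, N m; "opening": opening from 0.0 (shut) to 1.0 (fully open); "finger_force": force on a finger pad.
Only numpy, scipy, OpenCV 4.12 (cv2) and the standard library are available. Lean on these libraries where they do the work, as an engineer would, in place of code of your own. Each camera call takes 0.05 s, during which the arm holds its last target. There are 200 camera calls.

## Working session

There is one attempt and no reset: what is moved stays moved. The work goes in short steps, Python scripts to look and compute and a tool call to move; the robot and the scene stay as the last step left them, time stands still between calls to the robot, and variables do not carry over. Pictures are saved under pics/ and viewed, at most 10 in all, crops included, and the job is handed in when it is done.

Besides the shell and the picture viewer there is one more tool, called after "Emit:" as name(argument=value, ...), one argument or row to a line, values as JSON. play_rows: Moves the arm, as the interface text tells. Its arguments: {"type":"object","properties":{"deltas":{"type":"array","items":{"type":"array","items":{"type":"array","items":{"type":"number"}}}}},"required":["deltas"]}

```bash
mkdir -p pics
cat > h.py <<'E'
import numpy as np, cv2
from workcell import env
def cap(n,f):
    c=env.capture(n); cv2.imwrite('pics/'+f+'.png',c['frame']); np.savez('pics/'+f+'.npz',**c); return c
def cloud(c):
    z=c['range_z']; v,u=np.mgrid[:z.shape[0],:z.shape[1]]; K=c['K']
    P=np.stack([(u-K[0,2])/K[0,0]*z,(v-K[1,2])/K[1,1]*z,z],-1)
    W=(P-c['t'])@c['R']; W[z==0]=np.nan; return W
E
python3 - <<'E'
from h import *
for n in ('top','scene'):
    c=cap(n,n+'0'); print(n,-c['R'].T@c['t'],c['K'][0,0])
s=env.observe(); print(s['tool_pos'],s['orientation'],s['ft_force'],s['opening'])
a=cv2.imread('pics/top0.png')
E
```

```text
top [0.42774498 0.06052249 0.81413804] 428.8590941939717
scene [1.00247268 0.44500412 0.59891179] 422.70860477498553
[ 0.27719308 -0.55970966  0.25238343] [[ 8.96116777e-01  4.43817586e-01 -8.20708555e-04]
 [ 4.43818341e-01 -8.96115466e-01  1.53344264e-03]
 [-5.48808185e-05 -1.73838919e-03 -9.99998487e-01]] [ 0.60587102  0.0926977  -0.3321501 ] 1.0010603502235467
```

View pics/top0.png

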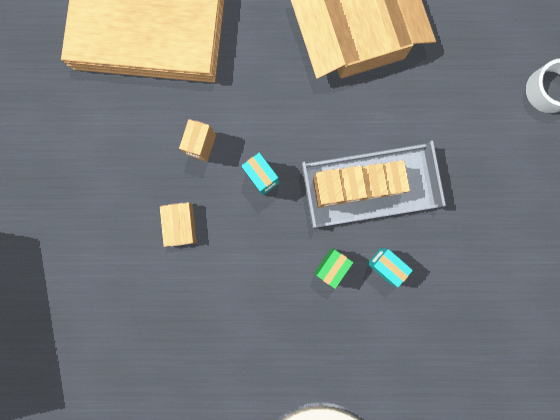

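View pics/scene0.png

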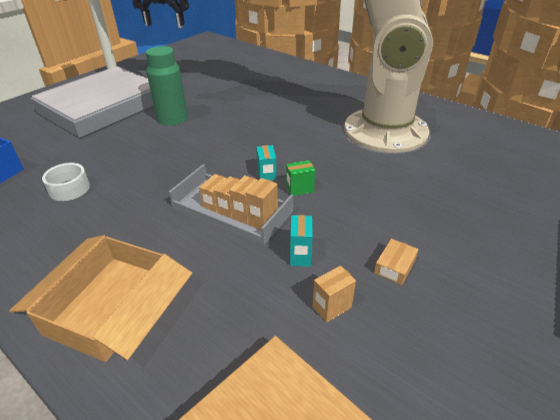

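Top view: tray around (372,186), with the row from (328,187) (tallest, +y) to (397,178) (shortest). The upright loose carton is at (197,140) and the flat one at (178,224). Turquoise and green decoys stand at (260,172), (391,267) and (335,268).

```bash
cat >> h.py <<'E'
def tops(c,box,zs,tol=.0045):
    W=cloud(c); u0,v0,u1,v1=box; w=W[v0:v1,u0:u1].reshape(-1,3); w=w[~np.isnan(w[:,0])]
    for z in zs:
        p=w[abs(w[:,2]-z)<tol]
        if len(p)<20: print(z,'few',len(p)); continue
        r=cv2.minAreaRect((p[:,:2]*1000).astype(np.float32)); print(z,len(p),'med z',np.median(p[:,2]).round(4),'mean',p[:,:2].mean(0).round(4),'rect',np.round(r[0],1),np.round(r[1],1),round(r[2],1))
E
python3 - <<'E'
from h import *
c=np.load('pics/top0.npz')
print('row');tops(c,(305,150,420,215),[.061,.069,.085,.093],.003)
print('loose');tops(c,(175,110,225,170),[.072])
print('flat');tops(c,(155,195,205,255),[.03])
print('tray');tops(c,(295,135,450,235),[.005,.02,.045],.003)
print('decoy');tops(c,(235,145,285,200),[.06,.07,.08,.09]);tops(c,(310,240,355,295),[.05,.06,.07,.08])
tops(c,(360,240,420,295),[.05,.06,.07,.08])
im=cv2.imread('pics/top0.png')[100:240,170:450]; cv2.imwrite('pics/crop0.png',cv2.resize(im,None,fx=2.85,fy=2.85,interpolation=cv2.INTER_CUBIC))
E
```

```text
row
0.061 652 med z 0.0599 mean [ 0.5277 -0.1278] rect [519.  -70.5] [ 56.1 161.3] 9.6
0.069 631 med z 0.0679 mean [ 0.5217 -0.0893] rect [516.2 -50.7] [ 56.6 120.8] 9.1
0.085 699 med z 0.0839 mean [ 0.5155 -0.0497] rect [512.8 -30.6] [56.2 80.1] 9.0
0.093 721 med z 0.0918 mean [ 0.5092 -0.0107] rect [509.7 -10.7] [56.3 40.1] 9.4
loose
0.072 702 med z 0.0707 mean [0.6007 0.2248] rect [601.  224.8] [40.2 56.1] 72.7
flat
0.03 1224 med z 0.0288 mean [0.4476 0.2651] rect [447.8 265.1] [75.6 55.7] 6.5
tray
0.005 3424 med z 0.0039 mean [ 0.5152 -0.1114] rect [ 523.  -100.6] [183.5 294.7] 0.8
0.02 692 med z 0.019 mean [ 0.519 -0.102] rect [519.  -91.8] [120.  235.9] 9.1
0.045 369 med z 0.0439 mean [ 0.5181 -0.0963] rect [519.5 -94.1] [119.4 240.4] 9.3
decoy
0.06 few 17
0.07 few 17
0.08 735 med z 0.0788 mean [0.537  0.1091] rect [537.4 109.2] [56.3 39.6] 36.7
0.09 few 0
0.05 few 15
0.06 680 med z 0.0628 mean [ 0.3687 -0.0205] rect [368.6 -20.6] [40.6 55.6] 54.9
0.07 few 18
0.08 few 0
0.05 36 med z 0.0491 mean [ 0.3775 -0.1029] rect [ 365.8 -105.1] [64.8 29. ] 14.5
0.06 696 med z 0.0627 mean [ 0.3701 -0.1205] rect [ 370.1 -121. ] [56.6 40.2] 48.5
0.07 few 13
0.08 few 0
```

View pics/crop0.png

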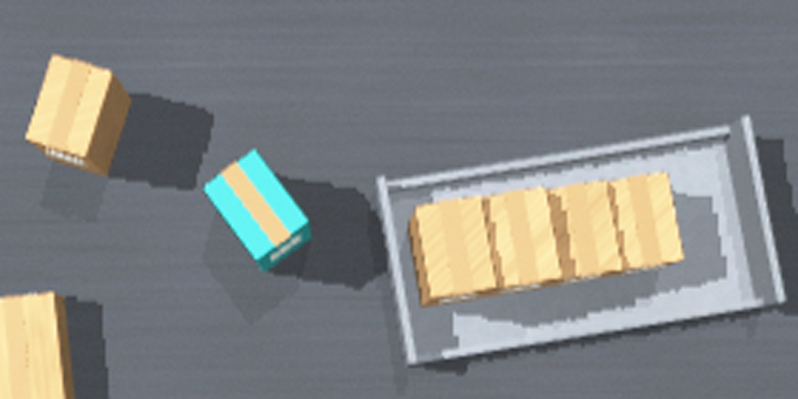

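The measured tops match the given sizes, with a 1 mm height bias. Tray yaw is about 9.2°, and free space is about 11 mm at +y and 60 mm at -y. The loose carton's x axis points along -17.3°. Before moving, I'll check the bottle near the path and the exact row geometry.

Run:
```python
from h import *
W=cloud(np.load('pics/scene0.npz'))
for u,v in((160,55),(168,80),(170,115),(105,95)): print(u,v,W[v,u].round(3))
b=W[45:125,148:187].reshape(-1,3); b=b[b[:,2]>.03]; print(np.nanpercentile(b,[2,98],axis=0).round(3))
p=np.array([[.5277,-.1278],[.5217,-.0893],[.5155,-.0497],[.5092,-.0107]])
d=p[3]-p[0]; print(np.degrees(np.arctan2(d[1],d[0]))-90)
a=np.radians(9.2);X=np.array([np.cos(a),np.sin(a)]);Y=np.array([-X[1],X[0]])
q=p-[.519,-.0941];print((q@X).round(4),(q@Y).round(4))
```

```text
160 55 [ 0.35  -0.499  0.2  ]
168 80 [ 0.347 -0.489  0.134]
170 115 [ 0.357 -0.496  0.032]
105 95 [ 0.428 -0.696  0.061]
[[ 0.302 -0.562  0.034]
 [ 0.375 -0.484  0.2  ]]
8.977651678864646
[0.0032 0.0034 0.0036 0.0037] [-0.0347  0.0043  0.0444  0.0839]
```

Emit:
play_rows(
  deltas=[
    [[0,0,0.05,0,1],[0,0,0.09,0,1],[0.02,0.04,0.09,7,1],[0.045,0.085,0.09,15,1],[0.068,0.13,0.09,23,1],[0.09,0.172,0.09,31,1],[0.112,0.215,0.09,39,1],[0.135,0.26,0.08,47,1],[0.16,0.305,0.05,55,1],[0.18,0.345,0.02,61,1]],
  ],
)

```text
time_s: 1.1
tool_pos: [0.4527, -0.2241, 0.2813]
orientation: [[0.04, 0.999, 0.002], [0.999, -0.04, -0.001], [-0.001, 0.002, -1.0]]
ft_force: [1.5, -1.3, -0.1]
opening: 0.998
finger_force: 0.0
```

Emit:
play_rows(
  deltas=[
    [[0.02,0.04,-0.02,6,1],[0.04,0.08,-0.05,12,1],[0.0645,0.125,-0.08,12,1],[0.0645,0.125,-0.09,12,1],[0.0645,0.125,-0.09,12,1]],
  ],
)

```text
time_s: 1.6
tool_pos: [0.5152, -0.0981, 0.1885]
orientation: [[-0.167, 0.986, -0.005], [0.986, 0.167, 0.002], [0.003, -0.005, -1.0]]
ft_force: [-0.8, -0.7, -0.7]
opening: 1.0
finger_force: 0.0
```

```bash
cat >> h.py <<'E'
def st():
    s=env.observe(); R=np.array(s['orientation']); print(round(s['time_s'],2),'pos',np.round(s['tool_pos'],4),'yang',np.degrees(np.arctan2(R[1,1],R[0,1])).round(2),'F',np.round(s['ft_force'],1),'open',round(s['opening'],3),'ff',np.round(s['finger_force'],1))
E
python3 -c "
from h import *
st();print(env.observe()['qpos']);c=cap('wrist','w1');tops(c,(0,0,560,420),[.06,.068,.084,.092],.003)"
```

```text
1.6 pos [ 0.5152 -0.0981  0.1885] yang 9.63 F [-0.8 -0.7 -0.7] open 1.0 ff 0.0
[ 0.51908678  0.24727704 -0.45628619  1.7188167   0.11353672  1.20728109
  0.20185382]
0.06 5434 med z 0.0609 mean [ 0.4724 -0.1039] rect [ 429.7 -114.1] [136.6 257. ] 58.3
0.068 4345 med z 0.0685 mean [ 0.51   -0.0892] rect [432.5 -99.4] [142.6 228.6] 67.3
0.084 5672 med z 0.0845 mean [ 0.517  -0.0513] rect [517.2 -52. ] [56.5 39.7] 9.7
0.092 7152 med z 0.0925 mean [ 0.5104 -0.0116] rect [510.8 -11.9] [56.5 39.9] 9.8
```

View pics/w1.png

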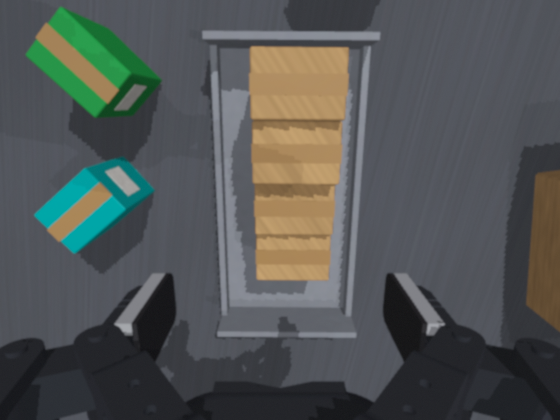

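The wrist view agrees with the top view to about 1.5 mm. The row is at (250–345, 45–280), with the 64 mm carton around (293,212).

Emit:
play_rows(
  deltas=[
    [[0,0,0,0,1],[0,0,0,0,1]],
  ],
)

```text
time_s: 1.85
tool_pos: [0.5164, -0.1029, 0.1926]
orientation: [[-0.16, 0.987, 0.002], [0.987, 0.16, -0.001], [-0.001, 0.001, -1.0]]
ft_force: [-0.0, -0.5, 0.4]
opening: 0.998
finger_force: 0.0
```

Emit:
play_rows(
  deltas=[
    [[0.0055,0.013,-0.03,0,1],[0.0055,0.013,-0.06,0,1],[0.0055,0.013,-0.09,0,1],[0.0055,0.013,-0.115,0,1],[0.0055,0.013,-0.13,0,1],[0.0055,0.013,-0.14,0,1],[0.0055,0.013,-0.14,0,1],[0.0055,0.013,-0.14,0,1]],
  ],
)

```text
time_s: 2.65
tool_pos: [0.5224, -0.0887, 0.0524]
orientation: [[-0.162, 0.987, 0.001], [0.987, 0.162, -0.0], [-0.001, 0.001, -1.0]]
ft_force: [-0.6, -0.1, 0.0]
opening: 1.001
finger_force: 0.0
```

Emit:
play_rows(
  deltas=[
    [[0,0,0,0,0.7],[0,0,0,0,0.6],[0,0,0,0,0.5],[0,0,0,0,0.5],[0,0,0,0,0.5],[0,0,0,0,0.5]],
  ],
)

```text
time_s: 3.25
tool_pos: [0.5228, -0.0883, 0.0527]
orientation: [[-0.162, 0.987, 0.002], [0.987, 0.162, -0.001], [-0.001, 0.002, -1.0]]
ft_force: [0.6, -1.3, 5.3]
opening: 0.651
finger_force: 64.4
```

Emit:
play_rows(
  deltas=[
    [[0.001,-0.006,0,0,0.5],[0.002,-0.012,0,0,0.5],[0.003,-0.018,0,0,0.5],[0.004,-0.025,0,0,0.5],[0.005,-0.031,0,0,0.5],[0.006,-0.037,0,0,0.5],[0.007,-0.043,0,0,0.5],[0.0075,-0.0465,0,0,0.5],[0.0075,-0.0465,0,0,0.5],[0.0075,-0.0465,0,0,0.5]],
  ],
)

```text
time_s: 4.25
tool_pos: [0.5306, -0.1326, 0.0527]
orientation: [[-0.164, 0.986, 0.002], [0.986, 0.164, 0.002], [0.001, 0.003, -1.0]]
ft_force: [-0.2, 4.8, 6.6]
opening: 0.648
finger_force: 64.7
```

Emit:
play_rows(
  deltas=[
    [[0,0,0,0,0.7],[0,0,0,0,0.8],[0,0,0,0,0.95],[0,0,0,0,1],[0,0,0.02,0,1],[0,0,0.05,0,1],[0,0,0.09,0,1],[0,0,0.14,0,1],[0,0,0.15,0,1]],
  ],
)

```text
time_s: 5.15
tool_pos: [0.5319, -0.135, 0.2075]
orientation: [[-0.162, 0.987, 0.009], [0.987, 0.162, -0.003], [-0.004, 0.008, -1.0]]
ft_force: [0.7, 0.0, -0.7]
opening: 0.998
finger_force: 0.0
```

Emit:
play_rows(
  deltas=[
    [[0.01,0.05,0,-5,1],[0.02,0.1,0,-10,1],[0.03,0.15,0,-15,1],[0.04,0.2,0,-20,1],[0.05,0.25,0,-26,1],[0.055,0.27,0,-26,1],[0.055,0.27,0,-26,1],[0.055,0.27,0,-26,1]],
  ],
)

```text
time_s: 5.95
tool_pos: [0.5841, 0.1355, 0.2008]
orientation: [[0.285, 0.958, -0.001], [0.958, -0.285, -0.0], [-0.001, -0.001, -1.0]]
ft_force: [-0.1, -0.0, -0.2]
opening: 0.999
finger_force: 0.0
```

```bash
python3 -c "
from h import *
st()
c=cap('top','top1');tops(c,(300,140,440,225),[.06,.068,.084,.092],.003)
w=cap('wrist','w2');tops(w,(0,0,560,420),[.072],.003)"
```

```text
5.95 pos [0.5841 0.1355 0.2008] yang -16.58 F [-0.1 -0.  -0.2] open 0.999 ff 0.0
0.06 681 med z 0.0597 mean [ 0.5359 -0.1728] rect [ 533.  -154.8] [56.5 80.7] 10.1
0.068 708 med z 0.0677 mean [ 0.529 -0.135] rect [ 529.2 -135.1] [56.3 40.4] 10.3
0.084 410 med z 0.0837 mean [ 0.5213 -0.0582] rect [517.1 -55.8] [56.  29.8] 9.7
0.092 few 0
0.072 5991 med z 0.0715 mean [0.5955 0.2088] rect [551.8 120.4] [272.2  77.9] 69.4
```

View pics/top1.png

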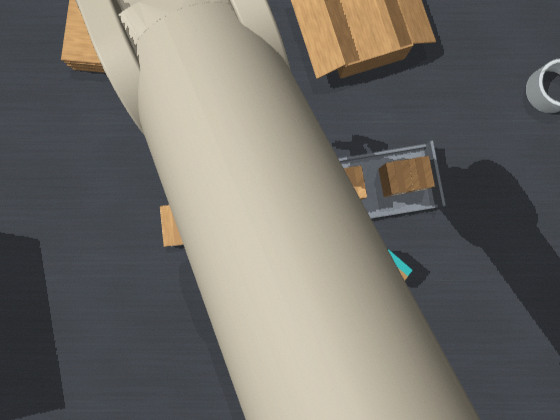

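Part done: the gap is about 46 mm, between row centres (0.529,-0.135) and (0.5155,-0.050). Top picture: short pair at (408,176), mostly clear of the arm. Next I'll refine the loose carton from the wrist view.

```bash
python3 -c "
from h import *
w=np.load('pics/w2.npz');W=cloud(w).reshape(-1,3)
p=W[(abs(W[:,2]-.072)<.003)&(W[:,1]>.17)]
r=cv2.minAreaRect((p[:,:2]*1000).astype(np.float32));print(r,p.mean(0),len(p))
top=cloud(np.load('pics/top0.npz'))[110:170,175:225].reshape(-1,3);p=top[abs(top[:,2]-.071)<.002];print(p.mean(0),cv2.minAreaRect((p[:,:2]*1000).astype(np.float32)))
"
```

```text
((601.695068359375, 224.17005920410156), (39.772186279296875, 56.94428634643555), 73.38420867919922) [0.60199467 0.22455673 0.0715048 ] 5471
[0.60097178 0.22479859 0.07082444] ((601.0248413085938, 224.85426330566406), (40.192054748535156, 56.062618255615234), 72.6661148071289)
```

Emit:
play_rows(
  deltas=[
    [[0.009,0.045,0,-0.5,1],[0.017,0.089,0,-0.5,1],[0.017,0.089,-0.03,-0.5,1],[0.017,0.089,-0.07,-0.5,1],[0.017,0.089,-0.1,-0.5,1],[0.017,0.089,-0.125,-0.5,1],[0.017,0.089,-0.14,-0.5,1],[0.017,0.089,-0.148,-0.5,1],[0.017,0.089,-0.148,-0.5,1],[0.017,0.089,-0.148,-0.5,1]],
  ],
)

```text
time_s: 7.05
tool_pos: [0.6021, 0.2244, 0.0547]
orientation: [[0.295, 0.955, 0.002], [0.955, -0.295, 0.001], [0.001, 0.001, -1.0]]
ft_force: [-0.8, 1.2, 0.8]
opening: 1.002
finger_force: 0.0
```

Emit:
play_rows(
  deltas=[
    [[0,0,0,0,0.7],[0,0,0,0,0.6],[0,0,0,0,0.5],[0,0,0,0,0.5],[0,0,0,0,0.5],[0,0,0,0,0.5]],
  ],
)

```text
time_s: 7.65
tool_pos: [0.6021, 0.2248, 0.0548]
orientation: [[0.295, 0.955, 0.002], [0.955, -0.295, 0.001], [0.001, 0.002, -1.0]]
ft_force: [0.6, -0.2, 6.2]
opening: 0.645
finger_force: 64.4
```

Emit:
play_rows(
  deltas=[
    [[0,0,0.02,0,0.5],[0,0,0.05,0,0.5],[0,0,0.09,0,0.5],[0,0,0.13,0,0.5],[0,0,0.14,0,0.5],[0,0,0.14,0,0.5]],
  ],
)

```text
time_s: 8.25
tool_pos: [0.602, 0.2249, 0.1954]
orientation: [[0.295, 0.956, 0.003], [0.956, -0.295, 0.001], [0.002, 0.003, -1.0]]
ft_force: [-0.1, -1.0, -2.1]
opening: 0.646
finger_force: 64.2
```

Emit:
play_rows(
  deltas=[
    [[-0.01,-0.03,0,3,0.5],[-0.02,-0.07,0,6,0.5],[-0.03,-0.11,0,10,0.5],[-0.04,-0.155,0,14,0.5],[-0.05,-0.2,0,18,0.5],[-0.06,-0.245,0,22,0.5],[-0.07,-0.285,0,25,0.5],[-0.08,-0.317,0,26.7,0.5],[-0.08,-0.317,0,26.7,0.5],[-0.08,-0.317,0,26.7,0.5]],
  ],
)

```text
time_s: 9.25
tool_pos: [0.5199, -0.0936, 0.1913]
orientation: [[-0.163, 0.987, -0.003], [0.987, 0.163, 0.001], [0.001, -0.003, -1.0]]
ft_force: [1.1, 0.0, -3.3]
opening: 0.648
finger_force: 64.4
```

Emit:
play_rows(
  deltas=[
    [[0,0,0,0,0.5],[0,0,0,0,0.5]],
  ],
)

```text
time_s: 9.45
tool_pos: [0.5212, -0.091, 0.1927]
orientation: [[-0.168, 0.986, -0.001], [0.986, 0.168, 0.001], [0.001, -0.001, -1.0]]
ft_force: [-0.0, 1.0, -2.4]
opening: 0.652
finger_force: 64.4
```

```bash
python3 -c "
from h import *
st()
for n in ('wrist','scene'):
    c=cap(n,n[0]+'3');W=cloud(c).reshape(-1,3);print(n)
    T=np.array([.519,-.0941]);a=np.radians(9.3);X=np.array([np.cos(a),np.sin(a)]);Y=np.array([-X[1],X[0]])
    q=np.stack([(W[:,:2]-T)@X,(W[:,:2]-T)@Y],1)
    for z in (.061,.069,.085,.093):
        m=(abs(W[:,2]-z)<.0025)&(abs(q[:,0])<.045)&(abs(q[:,1])<.112)
        if m.sum()<20: print(z,'few');continue
        p=W[m];r=cv2.minAreaRect((p[:,:2]*1000).astype(np.float32));print(z,m.sum(),np.round(r[0],1),np.round(r[1],1),round(r[2],1),'mean',p.mean(0).round(4),np.percentile(q[m],[1,99],axis=0).round(4).tolist())
"
```

```text
9.45 pos [ 0.5212 -0.091   0.1927] yang 9.68 F [-0.   1.  -2.4] open 0.652 ff 64.4
wrist
0.061 few
0.069 few
0.085 5327 [517.2 -51.9] [56.6 39.7] 9.5 mean [ 0.5169 -0.0513  0.0845] [[-0.0224, 0.0225], [0.0324, 0.0615]]
0.093 6671 [510.7 -11.9] [56.7 40. ] 8.9 mean [ 0.5105 -0.0116  0.0925] [[-0.0224, 0.0629], [0.0324, 0.1018]]
scene
0.061 386 [525.9 -93.9] [ 58.3 206.9] 9.4 mean [ 0.5392 -0.1305  0.0608] [[-0.0217, -0.1026], [0.0351, 0.1023]]
0.069 397 [522.2 -73.9] [ 57.4 168.2] 8.6 mean [ 0.5321 -0.1073  0.0687] [[-0.0218, -0.0634], [0.0343, 0.1026]]
0.085 344 [514.8 -31.3] [58.1 81.9] 7.1 mean [ 0.5207 -0.0444  0.0848] [[-0.0212, 0.0223], [0.0346, 0.1024]]
0.093 361 [511.7 -11.8] [59.3 41.3] 7.9 mean [ 0.5128 -0.011   0.0927] [[-0.022, 0.063], [0.0344, 0.1025]]
```

View pics/s3.png

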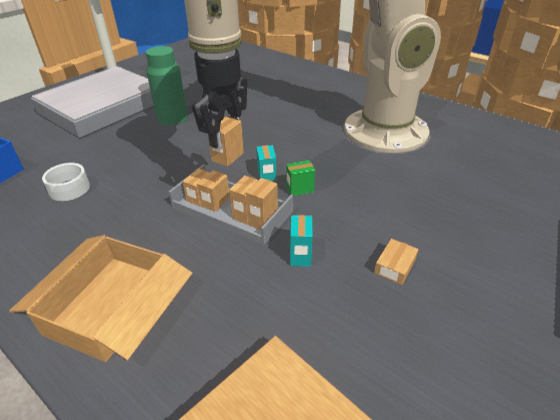

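View pics/w3.png

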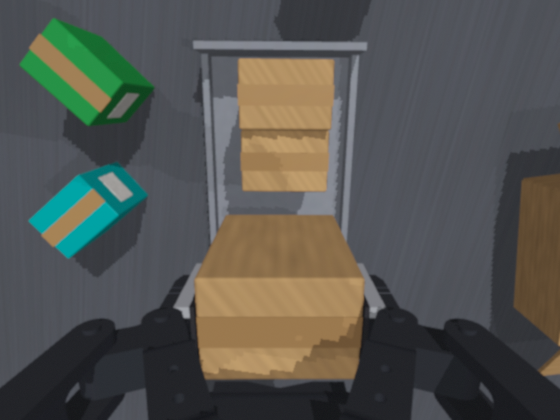

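Scene picture: the gap is at (222,195), with both pairs upright and the held carton hanging straight. Wrist picture: tall_mid's near edge is at row ~190, and the held carton's facing side is at rows 215–300. I can measure that clearance with the wrist camera alone, so calibration bias drops out.

```bash
python3 -c "
from h import *
W=cloud(np.load('pics/w3.npz'));T=np.array([.519,-.0941]);a=np.radians(9.5);X=np.array([np.cos(a),np.sin(a)]);Y=np.array([-X[1],X[0]])
q=np.stack([(W[...,:2]-T)@X,(W[...,:2]-T)@Y,W[...,2]],-1)
for v in (212,216,220,230,250,270,290,300,310,330,350): print(v,q[v,280].round(4))
m=(abs(W[...,2]-.085)<.003)&(abs(q[...,0])<.045)&(q[...,1]<.06)&(q[...,1]>0); print('tall x',np.percentile(q[m],[.5,99.5],axis=0).round(4))
f=q[225:285,225:335].reshape(-1,3);print('face fit y~x',np.polyfit(f[:,0],f[:,1],1), 'y~z',np.polyfit(f[:,2],f[:,1],1))
h=q[215:300,190:375].reshape(-1,3);h=h[(h[:,2]>.13)&(h[:,2]<.2)&(abs(h[:,1])<.03)];print('held x',np.percentile(h,[1,99],axis=0).round(4))
"
```

```text
212 [ 0.0025 -0.0158  0.0049]
216 [0.0023 0.0225 0.1398]
220 [0.0022 0.0227 0.1472]
230 [0.0022 0.0227 0.1616]
250 [0.0022 0.0232 0.1859]
270 [0.0022 0.0234 0.2038]
290 [0.0023 0.019  0.2095]
300 [0.0023 0.015  0.2089]
310 [0.0023 0.0118 0.2097]
330 [0.0023 0.0039 0.2094]
350 [ 0.0024 -0.0035  0.2102]
tall x [[-0.0228  0.0224  0.0827]
 [ 0.0329  0.0599  0.0863]]
 ** On entry to DLASCL parameter number  4 had an illegal value
 ** On entry to DLASCL parameter number  4 had an illegal value
 ** On entry to DLASCL parameter number  4 had an illegal value
 ** On entry to DLASCL parameter number  4 had an illegal value
 ** On entry to DLASCL parameter number  5 had an illegal value
 ** On entry to DLASCL parameter number  4 had an illegal valueTraceback (most recent call last):
  File "<string>", line 7, in <module>
    f=q[225:285,225:335].reshape(-1,3);print('face fit y~x',np.polyfit(f[:,0],f[:,1],1), 'y~z',np.polyfit(f[:,2],f[:,1],1))
                                                            ~~~~~~~~~~^^^^^^^^^^^^^^^^^
    c, resids, rank, s = lstsq(lhs, rhs, rcond)
                         ~~~~~^^^^^^^^^^^^^^^^^
    x, resids, rank, s = _umath_linalg.lstsq(a, b, rcond,
                         ~~~~~~~~~~~~~~~~~~~^^^^^^^^^^^^^
                                             signature=signature)
                                             ^^^^^^^^^^^^^^^^^^^^
    raise LinAlgError("SVD did not converge in Linear Least Squares")
numpy.linalg.LinAlgError: SVD did not converge in Linear Least Squares
```

Emit:
play_rows(
  deltas=[
    [[0.002,-0.002,0,0,0.5],[0.002,-0.002,-0.01,0,0.5],[0.002,-0.002,-0.025,0,0.5],[0.002,-0.002,-0.035,0,0.5],[0.002,-0.002,-0.035,0,0.5],[0.002,-0.002,-0.035,0,0.5]],
  ],
)

```text
time_s: 10.15
tool_pos: [0.5232, -0.0945, 0.1582]
orientation: [[-0.166, 0.986, -0.001], [0.986, 0.166, 0.0], [0.0, -0.001, -1.0]]
ft_force: [-0.6, 0.4, -1.4]
opening: 0.648
finger_force: 64.3
```

```bash
cat > g.py <<'E'
from h import *
import sys
st()
c=cap('wrist',sys.argv[1]);W=cloud(c);T=np.array([.519,-.0941]);a=np.radians(9.5);X=np.array([np.cos(a),np.sin(a)]);Y=np.array([-X[1],X[0]])
q=np.stack([(W[...,:2]-T)@X,(W[...,:2]-T)@Y,W[...,2]],-1)
m=(abs(W[...,2]-.085)<.003)&(abs(q[...,0])<.045)&(q[...,1]<.07)&(q[...,1]>.018); print('tall top',np.percentile(q[m],[.5,99.5],axis=0).round(4))
for u in (240,280,320): print([tuple(q[v,u].round(4).tolist()) for v in range(190,300,8)])
E
python3 g.py w4
```

```text
10.15 pos [ 0.5232 -0.0945  0.1582] yang 9.55 F [-0.6  0.4 -1.4] open 0.648 ff 64.3
tall top [[-0.0226  0.0224  0.0827]
 [ 0.0329  0.0616  0.0862]]
[(-0.0186, 0.0274, 0.0851), (-0.0189, 0.0225, 0.0839), (-0.0283, -0.0047, 0.0039), (-0.0284, -0.0112, 0.0047), (-0.0155, 0.0191, 0.1168), (-0.0143, 0.019, 0.1278), (-0.0131, 0.0194, 0.1387), (-0.0124, 0.0187, 0.1461), (-0.0114, 0.019, 0.1547), (-0.0107, 0.0188, 0.1613), (-0.0099, 0.0193, 0.1688), (-0.0094, 0.0188, 0.1737), (-0.0094, 0.0161, 0.1741), (-0.0095, 0.0134, 0.1744)]
[(0.0037, 0.0272, 0.0838), (0.0037, 0.0225, 0.0837), (0.0038, -0.0045, 0.0044), (0.0038, -0.0112, 0.0044), (0.0037, 0.0193, 0.1171), (0.0037, 0.0195, 0.129), (0.0037, 0.0191, 0.138), (0.0036, 0.0192, 0.1471), (0.0036, 0.0193, 0.1552), (0.0036, 0.019, 0.1617), (0.0036, 0.019, 0.168), (0.0036, 0.019, 0.174), (0.0036, 0.0162, 0.1742), (0.0037, 0.0133, 0.1743)]
[(0.0261, 0.0273, 0.0841), (0.0262, 0.0228, 0.0842), (0.0357, -0.0042, 0.0052), (0.036, -0.011, 0.0047), (0.0228, 0.0193, 0.1168), (0.0216, 0.0193, 0.1281), (0.0204, 0.0196, 0.139), (0.0195, 0.0192, 0.147), (0.0187, 0.0191, 0.1546), (0.018, 0.0189, 0.1614), (0.0172, 0.0191, 0.1682), (0.0166, 0.0191, 0.1741), (0.0166, 0.0166, 0.1749), (0.0167, 0.0139, 0.1752)]
```

Emit:
play_rows(
  deltas=[
    [[0.001,0,-0.012,0,0.5],[0.001,0,-0.024,0,0.5],[0.001,0,-0.036,0,0.5],[0.001,0,-0.048,0,0.5],[0.001,0,-0.06,0,0.5],[0.001,0,-0.07,0,0.5],[0.001,0,-0.08,0,0.5],[0.001,0,-0.088,0,0.5],[0.001,0,-0.092,0,0.5],[0.001,0,-0.092,0,0.5]],
  ],
)

```text
time_s: 11.2
tool_pos: [0.524, -0.0945, 0.0658]
orientation: [[-0.166, 0.986, -0.001], [0.986, 0.166, 0.0], [0.0, -0.001, -1.0]]
ft_force: [-0.8, -0.2, -2.1]
opening: 0.65
finger_force: 64.3
```

No contact yet, with about 6 mm to go.

Emit:
play_rows(
  deltas=[
    [[0,0,-0.002,0,0.5],[0,0,-0.004,0,0.5],[0,0,-0.005,0,0.5],[0,0,-0.005,0,0.5]],
  ],
)

```text
time_s: 11.6
tool_pos: [0.5242, -0.0947, 0.0614]
orientation: [[-0.166, 0.986, -0.0], [0.986, 0.166, -0.0], [-0.0, -0.0, -1.0]]
ft_force: [0.2, 1.1, -2.6]
opening: 0.645
finger_force: 64.3
```

Emit:
play_rows(
  deltas=[
    [[0,0,-0.001,0,0.5],[0,0,-0.001,0,0.5]],
  ],
)

```text
time_s: 11.8
tool_pos: [0.5242, -0.0946, 0.0604]
orientation: [[-0.166, 0.986, -0.0], [0.986, 0.166, 0.0], [0.0, -0.0, -1.0]]
ft_force: [-0.0, -0.5, -2.2]
opening: 0.646
finger_force: 64.3
```

Emit:
play_rows(
  deltas=[
    [[0,0,-0.001,0,0.5],[0,0,-0.001,0,0.5]],
  ],
)

```text
time_s: 12.0
tool_pos: [0.5244, -0.0947, 0.0598]
orientation: [[-0.166, 0.986, 0.0], [0.986, 0.166, -0.0], [-0.0, 0.0, -1.0]]
ft_force: [-1.6, 0.8, 2.3]
opening: 0.648
finger_force: 64.6
```

It has touched the floor. Now I'll release, rise and clear.

Emit:
play_rows(
  deltas=[
    [[0,0,0,0,0.68],[0,0,0,0,0.75],[0,0,0,0,0.85],[0,0,0,0,0.95],[0,0,0,0,0.95],[0,0,0.01,0,0.95],[0,0,0.03,0,0.95],[0,0,0.06,0,0.95],[0,0,0.1,0,0.95],[0,0,0.15,0,0.95]],
  ],
)

```text
time_s: 13.0
tool_pos: [0.5231, -0.0944, 0.2103]
orientation: [[-0.166, 0.986, -0.003], [0.986, 0.166, 0.001], [0.001, -0.002, -1.0]]
ft_force: [0.8, -0.7, -0.7]
opening: 0.949
finger_force: 0.0
```

Emit:
play_rows(
  deltas=[
    [[0.01,0.05,0.03,0,0.95],[0.02,0.1,0.03,0,0.95],[0.03,0.15,0.03,0,0.95],[0.03,0.2,0.03,0,0.95],[0.02,0.25,0.03,0,0.95],[0.0,0.3,0.03,0,0.95],[-0.02,0.34,0.03,0,0.95],[-0.04,0.38,0.03,0,0.95],[-0.04,0.38,0.03,0,0.95],[-0.04,0.38,0.03,0,0.95]],
  ],
)

```text
time_s: 14.0
tool_pos: [0.483, 0.2874, 0.2402]
orientation: [[-0.17, 0.985, 0.0], [0.985, 0.17, 0.001], [0.001, 0.001, -1.0]]
ft_force: [0.2, -0.2, -0.0]
opening: 0.955
finger_force: 0.0
```

Run:
```python
from h import *
st()
c=cap('top','top5');W=cloud(c).reshape(-1,3)
T=np.array([.519,-.0941]);a=np.radians(9.3);X=np.array([np.cos(a),np.sin(a)]);Y=np.array([-X[1],X[0]])
q=np.stack([(W[:,:2]-T)@X,(W[:,:2]-T)@Y],1)
for z,y in ((.060,-.08),(.068,-.042),(.076,.001),(.084,.0445),(.092,.084)):
    m=(abs(W[:,2]-z)<.003)&(abs(q[:,0])<.045)&(abs(q[:,1]-y)<.021)
    r=cv2.minAreaRect((W[m][:,:2]*1000).astype(np.float32)) if m.sum()>20 else None
    print(z,m.sum(),np.median(W[m][:,2]),q[m].mean(0).round(4),r)
cap('scene','s5')
a=cv2.imread('pics/s5.png')[150:250,150:310];b=cv2.imread('pics/top5.png')[130:240,290:450]
cv2.imwrite('pics/fin.png',np.vstack([cv2.resize(a,(480,300),interpolation=2),cv2.resize(b,(480,300),interpolation=2)]))
```

```text
14.0 pos [0.483  0.2874 0.2402] yang 9.81 F [ 0.2 -0.2 -0. ] open 0.955 ff 0.0
0.06 629 0.05979625083210958 [ 0.0041 -0.0826] ((536.7178344726562, -175.00003051757812), (56.11113739013672, 36.565372467041016), 8.879691123962402)
0.068 716 0.06764797534168132 [ 0.0032 -0.0418] ((529.3357543945312, -135.1363525390625), (56.257286071777344, 40.285552978515625), 9.600995063781738)
0.076 731 0.07576050450288574 [0.0034 0.0006] ((522.2598266601562, -93.28837585449219), (56.34098815917969, 40.35719299316406), 9.330118179321289)
0.084 731 0.08379129031847739 [0.0038 0.0431] ((516.059326171875, -51.033653259277344), (56.13621520996094, 38.90522766113281), 9.3259859085083)
0.092 761 0.09179594121804076 [0.0042 0.0837] ((509.7064208984375, -11.047428131103516), (56.22454071044922, 40.11299514770508), 9.602275848388672)
```

View pics/fin.png

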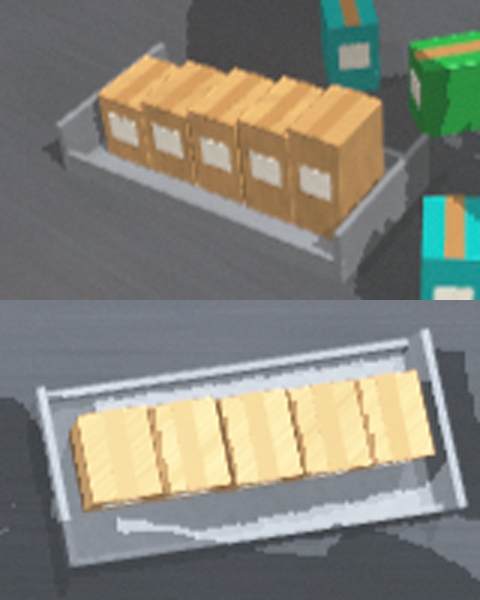

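The final views show five cartons upright in height order. The new one is centred with about 2.4 mm on each side and squared within 0.3°. Its top reads 76 mm on the camera, which runs 1 mm low, so it stands on the tray floor.

```bash
python3 -c "
from workcell import env
print(env.finish_job())"
```

```text
the job is handed in; nothing more can be done
None
```

The job is handed in: I parted the row and set the 72 mm carton upright in the gap, in line, square to within 0.3° and about 2.4 mm from each neighbour, then let go at about 13 s with all five cartons standing.

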